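# Shut the hatch, free the sagging gate bolt and hold the gate ajar

### The job

The little drying cage has just been loaded through its roof: first swing the roof hatch shut. Then free the gate: its bolt sags, so lift the bolt by its upright knob over the bent-up lip of the keeper while pulling it clear towards the gate hinge, swing the spring-closed gate out until it stands ajar at about 30 degrees, and finish while still gripping the bolt and holding the gate there. Leave the dish in the cage and the things standing about on the bench where they are.

Things in the scene. Friction and masses are not known exactly. Their poses are not given: they have to be found in the camera images.
- cage: Fixed drying cage of aluminium and clear sheet, 185 x 275 mm base, 120 mm high. Origin: middle of its underside, on the bench (10 mm feet). Its -x side (facing the robot, turned by the yaw) carries the gate, +y is its left: gate hinge and hatch hinge are on the left, the keeper is on the right front post. The right half of the roof is fixed, the left half is the hatch.
- flap (a joint): Roof hatch angle, rad: 0 = shut, level; grows as it opens upward about the left rim. It starts leaning outward to the left at 1.7 to 1.95 (stop at 2.0). A stiffish, damped hinge (0.02 N m) holds it there; pushed towards the cage past about 1.2 it falls shut by itself in about a second. No latch.
- flap_edge (a point): Middle of the hatch's free edge. The hatch panel is 130 mm along the cage's x and 125 mm from hinge to free edge, 8 mm thick, 0.15 kg.
- flap_hinge (a point): Middle of the hatch's hinge line, which runs along the cage's x on the left rim, at cage point (9, 125, 119) mm.
- gate (a joint): Gate angle, rad: 0 = shut, grows as it swings outward (free edge towards the robot; seen from above the free right end moves towards the cage's -x). Stop at 1.3. A spring always closes it: 0.12 N m at 0, 0.27 N m at 0.5 rad. While the bolt is in the keeper it has about 0.03 rad of play.
- gate_hinge (a point): On the gate's upright hinge axis, 100 mm above the bench, at cage point (-75, 100) mm. The gate runs 200 mm from here towards the cage's -y; it is 116 mm high.
- bolt (a joint): How far the bolt is drawn, m: 0 = shot home in the keeper, grows to 0.044 as it slides along the gate towards the gate hinge (cage's +y with the gate shut). Friction 1 N; it stays where left. At about 0.004 its turned-down tip strikes the keeper lip unless lifted; beyond 0.020 the tip is past the lip; from 0.034 the bolt is clear of the keeper and the gate can swing.
- bolt_lift (a joint): How far the bolt is lifted in its tall guides, m: 0 = sagging at the bottom, up to 0.022. It drops by its weight (0.14 kg). The tip clears the lip from about 0.011.
- bolt_knob (a point): Middle of the bolt's upright steel knob, a plain round pin 18 mm in diameter and 40 mm tall (this point +-20 mm) on a thin stem above the bolt, standing 18 mm in front of the gate's middle plane; 166 mm above the bench when the bolt sags. It moves with bolt and gate. Bolt home: 145 mm from the gate hinge axis along the gate. All round the knob is free above 134 mm (tops of the guide straps).
- keeper_lip (a point): Top edge of the keeper's bent-up lip, 94 mm above the bench on the right front post, at cage point (-96, -112.5) mm; the bolt tip hooks behind it, on its right. A cheek in front of it, up to 146 mm above the bench, keeps the gate from swinging while the bolt is in, lifted or not.
- jar: Round glass dish with a grey knobbed lid, 60 mm across, 36 mm high, standing inside the cage under the hatch; origin at the middle of its underside. To be left alone.
- bottle: Glass bottle with a black cap, 38 mm across, 84 mm high, on the bench left of the cage, nearest the robot; origin under its middle. Bystander.
- parts_tub: Open pale parts tub, 50 x 70 x 22 mm, on the bench well left of the cage; origin under its middle. Bystander.
- loupe: Black eye loupe, 37 mm across, 32 mm high, on the bench well left of the cage; origin under its middle. Bystander.

How it is judged:
By the outcome, as a careful person would: the job done as asked, in the order asked, and still so for the second after the job is handed in, while the arm keeps its last pose, push and grip.
It also fails if it takes over 45 s, if anything falls off the work surface, if the arm or the gripper's body presses on something with over 40 N, if the wrist force passes 120 N, or if a joint passes its speed limit or range.

### The arm

A 6-joint arm with a two-finger parallel gripper is mounted at the origin on a cart in front of the work surface, level with it; the furniture and walls round the work are solid. World frame = base frame: x ahead of the robot, y to its left, z up, the work surface at z = 0. Lengths are in m, angles in rad, forces in N, time in s.
With the tool pointing down it reaches from about 0.25 to 0.85 m from the base axis. Payload 12.5 kg.
Tool frame: the origin (TCP) lies midway between the tips of the shut fingers; the grasp point (between the pads) lies 19 mm behind it; z points along the fingers, y is the line along which they close (so a half turn about z gives the same grasp; the last joint's range is limited). The gripper opens to 93 mm and grips with 3 to 60 N. Pads are 15 mm wide; open, the fingers measure 128 mm over their backs; the gripper's body (75 mm by 188 mm) begins 65 mm behind the grasp point.
Start: joints at [1.212, 0.351, 1.652, -0, 1.139, -0.085], TCP at [0.149, 0.53, 0.219] pointing down, gripper open.
Joint ranges: [-2.75, 2.75], [-0.79, 2.1], [0.01, 2.65], [-1.57, 4.71], [0.07, 3.14], [-2.87, 2.87]. Speed limits (rad/s): [2.22, 2.22, 2.79, 3.14, 3.14, 3.14].

### API

Orientations are given as a unit quaternion [x, y, z, w].
In Python, from workcell import arm, eoat, ik, viewer, models, monitor gives the robot as it stands. The module is installed in compiled form; this text tells all that it offers. Calls block until the motion is done:
- arm.move_ptp(position, orientation): joint-space move of the TCP to a pose.
- arm.line_to(position, max_speed=0.15, rotation=None, threshold=None): straight line of the TCP; rotation=None keeps the orientation; max_speed is the mean speed in m/s. With threshold (N) it stops when the force on the tool has changed by that much, and returns True; else False.
- arm.movej(angles): joint-space move.
- eoat.gripper_to(opening, f_grip=None): finger opening in m; f_grip is the grip in N (None keeps the last); returns when the fingers have stopped.
- arm.sleep(seconds).
- ik(position, orientation): joint angles nearest the present ones, or None.
- viewer.get_image(name): name is "side" or "top" or "wrist"; returns (picture, depth): 420x560x3 uint8, red, green, blue; 420x560 float32, m along the optical axis (not along the pixel's ray), 0 where there is no reading.
- viewer.camera_model(name): a dict with "fx", "fy", "cx", "cy" (pixels), "k1" (the pictures are not rectified: a ray, as slopes to the right and down, at radius r is drawn at 1 + k1 r^2 times it, then the intrinsics apply), "cam_to_world" (4x4, takes a point from camera to world coordinates); the wrist camera has in their place "hand_eye" (4x4, takes a point from camera to tool coordinates, whose origin is the TCP and whose axes are the flange's). Camera axes: x right, y down, z forward; pixel columns grow to the right and rows downward; lengths in m; the calibration is good to about 2 mm. A picture is of the moment at which its call begins: read the wrist's pose just before it. camera_model takes no time and is no camera call.
A pose or a line that the arm cannot do raises arm.Unreachable and nothing moves.
- arm.sign_off(): hands the job in; it is judged then, once.
Trained networks look in the newest picture that a camera, given by its name, has taken for a name from the list of things; names that differ only in an ending like _2 or _b are one class to them, and where a whole thing is asked for, a point or a joint stands for the part that bears it (a point fixed in the world has none). Each returns a list of dicts, best first, with "conf" (0 to 1); they miss things now and then, are a little off and sometimes report something else, mostly with a low value. They report only what shows in the picture. A call takes as long as a camera call.
- models.spot_in(camera, label): "at" ([x, y, z] in m, in world coordinates, good to about 4 mm: the middle of the surface that is visible of it).
Readings, each from a call of its own:
- monitor.current_t(): time.
- monitor.current_joint_pos(): joint angles.
- monitor.current_dq(): joint speeds.
- monitor.current_effort(): joint torques, N m.
- monitor.current_ee_pos(): TCP position.
- monitor.current_tcp_rot(): TCP orientation.
- monitor.current_force(): force on the tool from outside, world axes, zero at the start.
- monitor.current_wrist_torque(): the same for the moment, N m.
- monitor.current_finger_gap(): finger opening in m.
- monitor.current_grip_force(): force on a finger pad.
Only numpy, scipy, OpenCV 4.12 (cv2) and the standard library are available. Lean on these libraries where they do the work, as an engineer would, in place of code of your own. Each camera call takes 0.05 s, during which the arm holds its last target. There are 200 camera calls.

## Working session

There is one attempt and no reset: what is moved stays moved. The work goes in short steps, each a Python script; the robot and the scene stay as the last script left them, time stands still between calls to the robot, and variables do not carry over. Pictures are saved under pics/ and viewed, at most 10 in all, crops included, and the job is handed in when it is done.

```bash
mkdir -p pics; cat > h.py <<'E'
import numpy as np, cv2
from workcell import arm, eoat, ik, viewer, models, monitor
def snap(n,f):
    im,d=viewer.get_image(n); cv2.imwrite('pics/'+f,im[:,:,::-1]); np.save('pics/'+f+'.npy',d); return im,d
def proj(n,P):
    m=viewer.camera_model(n); T=np.linalg.inv(m['cam_to_world']); p=T[:3,:3]@np.array(P)+T[:3,3]
    s=p[:2]/p[2]; s=s*(1+m['k1']*(s@s)); return [round(float(m['fx']*s[0]+m['cx'])),round(float(m['fy']*s[1]+m['cy']))]
E
python3 - <<'E'
from h import *
for n in('side','top'):
    snap(n,n+'0.png'); print(n,np.round(viewer.camera_model(n)['cam_to_world'],3).tolist())
    for l in('cage','flap','flap_edge','flap_hinge','gate','gate_hinge','bolt','bolt_knob','keeper_lip','jar','bottle','parts_tub','loupe'):
        r=models.spot_in(n,l)[:2]; print(l,[(np.round(q['at'],3).tolist(),round(q['conf'],2),proj(n,q['at'])) for q in r])
print(monitor.current_t())
E
```

```text
side [[-0.991, -0.082, 0.104, 0.394], [-0.132, 0.6, -0.789, 0.587], [0.002, -0.796, -0.605, 0.688], [0.0, 0.0, 0.0, 1.0]]
cage [([0.509, -0.209, 0.117], 0.57, [270, 196]), ([0.427, -0.369, 0.15], 0.34, [308, 156])]
flap [([0.527, -0.181, 0.18], 0.81, [261, 181]), ([0.436, -0.356, 0.116], 0.48, [304, 168])]
flap_edge [([0.525, -0.18, 0.182], 0.85, [261, 180])]
flap_hinge [([0.529, -0.18, 0.18], 0.73, [260, 181])]
gate [([0.435, -0.356, 0.113], 0.78, [304, 169])]
gate_hinge [([0.439, -0.354, 0.116], 0.83, [302, 169])]
bolt [([0.426, -0.372, 0.146], 0.69, [308, 156])]
bolt_knob [([0.429, -0.371, 0.151], 0.49, [307, 155]), ([0.392, 0.08, 0.048], 0.17, [307, 311])]
keeper_lip [([0.504, -0.211, 0.115], 0.61, [272, 197])]
jar [([0.43, -0.368, 0.151], 0.19, [306, 156])]
bottle []
parts_tub [([0.57, 0.098, 0.008], 0.9, [221, 320])]
loupe [([0.452, 0.099, 0.025], 0.66, [277, 322])]
top [[0.018, -0.994, 0.106, 0.397], [-0.999, -0.021, -0.035, -0.142], [0.037, -0.106, -0.994, 1.076], [0.0, 0.0, 0.0, 1.0]]
cage [([0.512, -0.339, 0.12], 0.6, [344, 205])]
flap [([0.53, -0.183, 0.191], 0.65, [283, 192])]
flap_edge [([0.528, -0.18, 0.186], 0.94, [282, 193]), ([0.424, -0.378, 0.107], 0.62, [358, 241])]
flap_hinge [([0.53, -0.178, 0.184], 0.8, [281, 193])]
gate [([0.426, -0.375, 0.105], 0.16, [357, 240])]
gate_hinge [([0.44, -0.354, 0.118], 0.64, [350, 234])]
bolt [([0.428, -0.372, 0.105], 0.54, [355, 239])]
bolt_knob [([0.424, -0.369, 0.107], 0.67, [355, 241])]
keeper_lip [([0.514, -0.338, 0.119], 0.9, [343, 204])]
jar [([0.532, -0.294, 0.037], 0.83, [321, 201])]
bottle [([0.394, 0.068, 0.054], 0.75, [184, 250]), ([0.529, -0.18, 0.185], 0.5, [282, 193])]
parts_tub [([0.564, 0.101, 0.004], 0.9, [178, 188]), ([0.53, -0.29, 0.042], 0.24, [320, 201])]
loupe [([0.449, 0.085, 0.026], 0.6, [180, 229])]
1.4
```

View pics/side0.png

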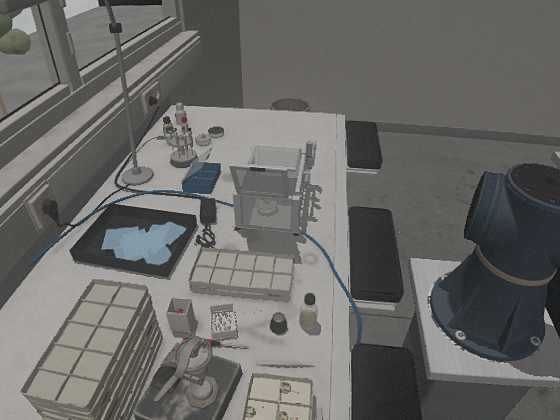

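View pics/top0.png

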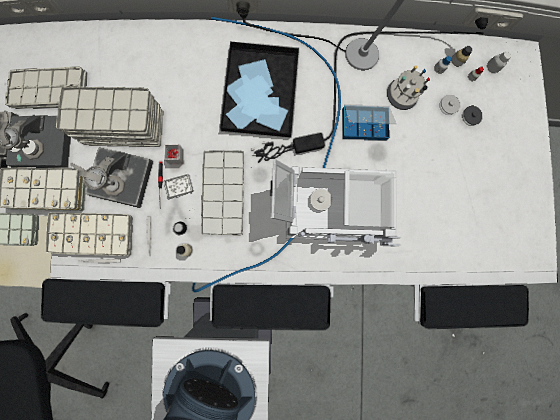

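Side view: the cage is at about (270,190) with the hatch standing open at (265,180). Top view: the cage spans (290–395, 168–240), with the gate and bolt along its lower edge at about (355,240) and the dish at (321,201). Next I'll use the depth data.

```bash
cat >> h.py <<'E'
def cloud(n,d,C=None):
    m=viewer.camera_model(n); K=np.array([[m['fx'],0,m['cx']],[0,m['fy'],m['cy']],[0,0,1.]])
    v,u=np.mgrid[:420,:560]; uv=np.stack([u,v],-1).reshape(-1,1,2).astype(float)
    s=cv2.undistortPoints(uv,K,np.array([m['k1'],0,0,0,0.])).reshape(420,560,2)
    P=np.dstack([s,np.ones((420,560))])*d[...,None]; C=m['cam_to_world'] if C is None else C
    W=P@C[:3,:3].T+C[:3,3]; W[d<=0]=np.nan; return W
E
python3 - <<'E'
from h import *
for n,b in(('top',(255,150,165,110)),('side',(215,130,130,110))):
    x,y,w,h=b; im=cv2.imread(f'pics/{n}0.png')[y:y+h,x:x+w]; cv2.imwrite(f'pics/{n}0c.png',cv2.resize(im,None,fx=4.5,fy=4.5,interpolation=cv2.INTER_CUBIC))
    W=cloud(n,np.load(f'pics/{n}0.png.npy')); 
    sub=W[y:y+h,x:x+w].reshape(-1,3); sub=sub[np.isfinite(sub[:,0])]
    k=sub[(sub[:,2]>.146)&(sub[:,2]<.2)&(sub[:,1]<-.28)]; print(n,'high',len(k),np.round(k[:40],3).tolist())
    r=sub[(abs(sub[:,2]-.119)<.006)&(sub[:,1]<-.2)]; 
    print('roof',len(r),cv2.minAreaRect(r[:,:2].astype(np.float32)))
    f=sub[(sub[:,2]>.13)&(sub[:,1]>-.26)]; print('flap',len(f),f.min(0),f.max(0),f.mean(0)); print(np.linalg.svd(f-f.mean(0),full_matrices=False)[2])
E
```

```text
top high 103 [[0.436, -0.376, 0.155], [0.436, -0.375, 0.167], [0.435, -0.375, 0.179], [0.435, -0.375, 0.187], [0.435, -0.378, 0.184], [0.435, -0.38, 0.187], [0.435, -0.382, 0.185], [0.435, -0.385, 0.183], [0.434, -0.373, 0.157], [0.433, -0.372, 0.168], [0.433, -0.373, 0.177], [0.433, -0.373, 0.186], [0.433, -0.375, 0.187], [0.433, -0.378, 0.185], [0.433, -0.379, 0.189], [0.433, -0.382, 0.186], [0.433, -0.384, 0.186], [0.432, -0.372, 0.15], [0.431, -0.372, 0.162], [0.431, -0.371, 0.173], [0.43, -0.371, 0.183], [0.43, -0.373, 0.186], [0.43, -0.374, 0.189], [0.43, -0.377, 0.186], [0.431, -0.38, 0.184], [0.431, -0.382, 0.185], [0.431, -0.384, 0.186], [0.431, -0.387, 0.185], [0.433, -0.445, 0.147], [0.433, -0.447, 0.147], [0.433, -0.45, 0.147], [0.433, -0.451, 0.15], [0.433, -0.454, 0.148], [0.433, -0.457, 0.147], [0.433, -0.462, 0.149], [0.433, -0.465, 0.146], [0.433, -0.47, 0.147], [0.429, -0.37, 0.158], [0.429, -0.37, 0.167], [0.428, -0.37, 0.177]]
roof 3766 ((0.5115706920623779, -0.33881571888923645), (0.26557761430740356, 0.19203178584575653), 89.00862884521484)
flap 1197 [ 0.4667777
[... 838 characters left out ...]
 -0.37, 0.185], [0.428, -0.37, 0.185], [0.425, -0.373, 0.184], [0.422, -0.369, 0.186], [0.42, -0.371, 0.186], [0.413, -0.444, 0.148], [0.433, -0.376, 0.179], [0.43, -0.37, 0.183], [0.427, -0.368, 0.184], [0.425, -0.369, 0.183], [0.42, -0.374, 0.181], [0.433, -0.375, 0.176], [0.43, -0.373, 0.178], [0.427, -0.37, 0.179], [0.425, -0.369, 0.18]]
roof 1515 ((0.5070253610610962, -0.3358067274093628), (0.2693345248699188, 0.18852870166301727), 89.1676025390625)
flap 1498 [ 0.46232114 -0.20394691  0.13001292] [ 0.59513549 -0.14996838  0.23480641] [ 0.527606   -0.17612803  0.18632279]
[[-0.99888921  0.03110426  0.03539591]
 [ 0.04519259  0.41971549  0.90652994]
 [ 0.01334073  0.90712261 -0.42065496]]
```

View pics/top0c.png

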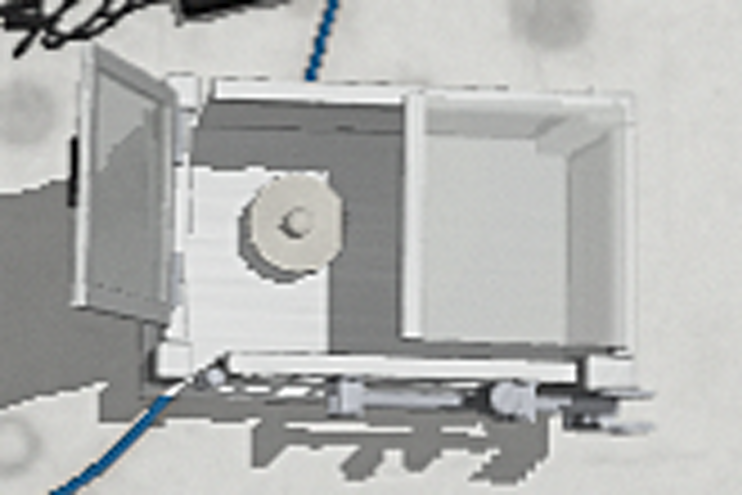

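View pics/side0c.png

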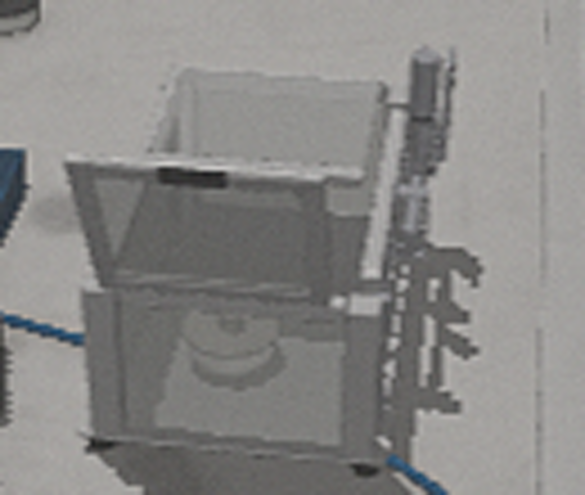

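The top crop shows the hatch leaning out to the left at (125,190), the dish at (295,225), and the knob at (512,397) with the keeper to its right. The side crop confirms the hatch is open and the knob is at (425,75). From these, the cage yaw is about -1°. Next I'll fit the knob, check IK, then push the hatch.

```bash
cat >> h.py <<'E'
from scipy.spatial.transform import Rotation as R
def q(yaw,flip=0): return (R.from_euler('z',yaw+flip*np.pi)*R.from_euler('x',np.pi)).as_quat()
E
python3 - <<'E'
from h import *
ks=[]
for n in('top','side'):
    W=cloud(n,np.load(f'pics/{n}0.png.npy')).reshape(-1,3); W=W[np.isfinite(W[:,0])]
    k=W[(W[:,2]>.182)&(W[:,2]<.2)&(abs(W[:,1]+.378)<.02)&(abs(W[:,0]-.427)<.02)]
    c=(np.percentile(k,3,axis=0)+np.percentile(k,97,axis=0))/2; print(n,len(k),np.round(c,4),np.round(np.ptp(k,axis=0),4)); ks.append(c)
k=np.mean(ks,0); print(k)
print(monitor.current_tcp_rot(), monitor.current_ee_pos())
for f in(0,1):
    for p,y in(([.53,-.1,.3],0),([.53,-.1,.205],0),([.53,-.27,.205],0),([*k[:2],.147],-.017),([.38,-.34,.16],-.54)):
        j=ik(p,q(y,f)); print(f,p,None if j is None else np.round(j,2))
E
```

```text
top 47 [ 0.4282 -0.3792  0.1863] [0.0142 0.0167 0.0079]
side 27 [ 0.4263 -0.378   0.186 ] [0.0165 0.0189 0.0067]
[ 0.4272361  -0.37859611  0.18613449]
[1.36476745e-01 9.90643275e-01 1.26236745e-05 6.10446283e-06] [0.14870028 0.52950399 0.21864531]
0 [0.53, -0.1, 0.3] [-0.27  0.26  1.57 -0.    1.31  1.3 ]
0 [0.53, -0.1, 0.205] [-0.27  0.35  1.69 -0.    1.1   1.3 ]
0 [0.53, -0.27, 0.205] [-0.55  0.45  1.55 -0.    1.15  1.02]
0 [np.float64(0.42723609859057254), np.float64(-0.37859610904899343), 0.147] [-0.81  0.47  1.66 -0.    1.01  0.78]
0 [0.38, -0.34, 0.16] [-0.82  0.35  1.81 -0.    0.98  1.29]
1 [0.53, -0.1, 0.3] [-0.27  0.26  1.57  0.    1.31 -1.84]
1 [0.53, -0.1, 0.205] [-0.27  0.35  1.69  0.    1.1  -1.84]
1 [0.53, -0.27, 0.205] [-0.55  0.45  1.55  0.    1.15 -2.12]
1 [np.float64(0.42723609859057254), np.float64(-0.37859610904899343), 0.147] [-0.81  0.47  1.66  0.    1.01 -2.36]
1 [0.38, -0.34, 0.16] [-0.82  0.35  1.81  0.    0.98 -1.85]
```

```bash
python3 - <<'E'
from h import *
p=monitor.current_ee_pos(); arm.line_to([p[0],p[1],.32],.3)
eoat.gripper_to(0.0,20)
arm.move_ptp([.53,-.08,.3],q(0)); arm.line_to([.53,-.08,.205],.2)
print(monitor.current_t(),monitor.current_force())
print('hit',arm.line_to([.53,-.28,.21],.13,threshold=15), monitor.current_ee_pos(),monitor.current_force())
arm.line_to([.53,-.2,.3],.25); arm.sleep(.3)
for n in('top','side'):
    im,d=snap(n,n+'1.png')
    for l in('flap','bolt_knob','jar'): print(n,l,[(np.round(r['at'],3).tolist(),round(r['conf'],2)) for r in models.spot_in(n,l)[:2]])
print(monitor.current_t())
a=[cv2.imread(f'pics/{n}1.png')[y:y+110,x:x+150] for n,x,y in(('top',260,150),('side',215,130))]
cv2.imwrite('pics/c1.png',cv2.resize(np.hstack(a),None,fx=2.6,fy=2.6,interpolation=cv2.INTER_CUBIC))
E
```

```text
6.5167 [0.7781454  0.4306279  1.29127904]
hit False [ 0.53009543 -0.27944725  0.21002644] [-0.29295455  0.24753605  0.35722639]
top flap [([0.513, -0.263, 0.125], 0.94), ([0.435, -0.37, 0.115], 0.72)]
top bolt_knob [([0.425, -0.369, 0.105], 0.76), ([0.513, -0.262, 0.124], 0.44)]
top jar []
side flap [([0.53, -0.269, 0.125], 0.82)]
side bolt_knob [([0.428, -0.373, 0.15], 0.57)]
side jar [([0.53, -0.27, 0.126], 0.48)]
9.5417
```

View pics/c1.png

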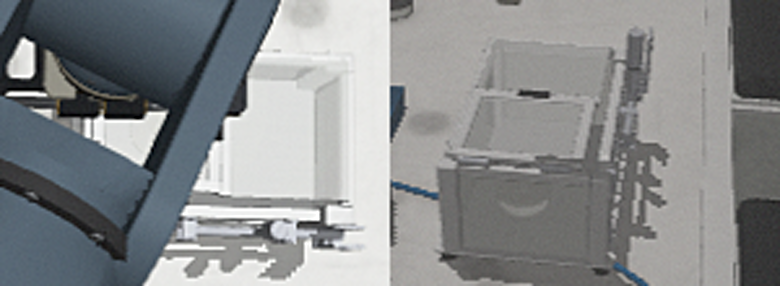

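The side picture (right) shows the hatch lying level and shut, with its free edge at (535,93). Both networks put it at z≈0.125. Next I'll hover over the knob and refine its position with the wrist camera.

```bash
python3 - <<'E'
from h import *
yaw=-.017
arm.move_ptp([.427,-.3785,.29],q(yaw)); eoat.gripper_to(.05); arm.sleep(.2)
p=monitor.current_ee_pos(); r=R.from_quat(monitor.current_tcp_rot())
im,d=snap('wrist','w1.png')
T=np.eye(4); T[:3,:3]=r.as_matrix(); T[:3,3]=p
W=cloud('wrist',d,T@viewer.camera_model('wrist')['hand_eye']).reshape(-1,3); W=W[np.isfinite(W[:,0])]
k=W[(W[:,2]>.18)&(W[:,2]<.195)&(abs(W[:,1]+.378)<.025)&(abs(W[:,0]-.427)<.025)]
print(len(k), np.round((np.percentile(k,2,axis=0)+np.percentile(k,98,axis=0))/2,4) if len(k) else 0, np.ptp(k,axis=0) if len(k) else 0)
c=W[(abs(W[:,2]-.119)<.012)]; print(len(c),c.min(0),c.max(0))
print(monitor.current_t(),monitor.current_force())
E
```

```text
427 [ 0.4279 -0.3792  0.1846] [0.01713957 0.01688031 0.00791215]
52081 [ 0.41290474 -0.47272814  0.10700025] [ 0.58628053 -0.2032248   0.13098814]
11.575 [ 0.88466776  0.35850549 -0.20606791]
```

View pics/w1.png

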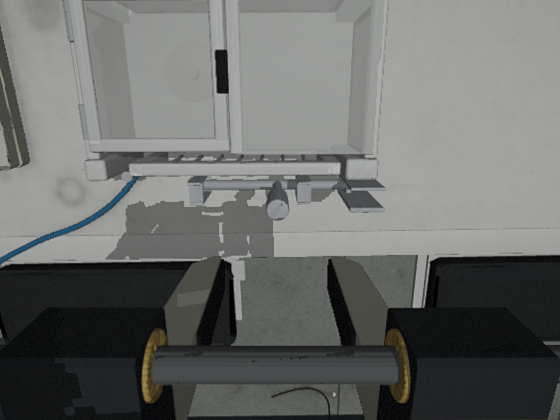

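The wrist view shows the knob at (278,208), its bolt home by the keeper at (362,195), and the hatch shut flush with its black grip at (221,70). Next: descend, grip and lift.

```bash
python3 - <<'E'
from h import *
K=np.array([.4277,-.379]); F=lambda s: print(s,np.round(monitor.current_ee_pos(),4),np.round(monitor.current_force(),1),round(monitor.current_finger_gap(),4),round(monitor.current_t(),2))
arm.line_to([*K,.149],.15,threshold=10); F('down')
eoat.gripper_to(0.0,30); arm.sleep(.2); F('grip')
arm.line_to([*K,.149+.016],.05,threshold=25); arm.sleep(.2); F('lift')
print(models.__class__)
im,d=snap('wrist','w2.png')
E
```

```text
down [ 0.4281 -0.3794  0.1499] [-0.  -0.2 -0.8] 0.0503 12.67
grip [ 0.4277 -0.3792  0.1491] [-0.6 -1.1  1.9] 0.0173 13.49
lift [ 0.4277 -0.3789  0.1648] [ 1.6 -0.5 -0.9] 0.0177 14.16
<class 'host.Models'>
```

View pics/w2.png

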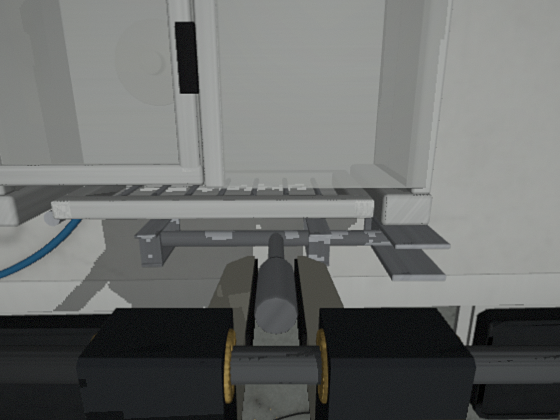

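The knob is held between the pads at about (277,290). The weight change of about 2 N agrees with a lifted bolt. Next I'll draw it and swing the gate.

```bash
python3 - <<'E'
from h import *
yaw=-.017; Rz=lambda a: np.array([[np.cos(a),-np.sin(a)],[np.sin(a),np.cos(a)]])
F=lambda s: print(s,np.round(monitor.current_ee_pos(),4),np.round(monitor.current_force(),1),round(monitor.current_finger_gap(),4),round(monitor.current_t(),2))
K=np.array([.4277,-.379]); z=.165; H=K-Rz(yaw)@np.array([-.018,-.145]); s=.039; print('hinge',H)
def knob(th): return H+Rz(yaw)@((.145-s)*np.array([-np.sin(th),-np.cos(th)])+.018*np.array([-np.cos(th),np.sin(th)]))
hit=arm.line_to([*knob(0),z],.08,threshold=20); F('drawn %s'%hit)
if not hit:
    for th in np.radians(np.arange(5,31,5)):
        hit=arm.line_to([*knob(th),z],.05,rotation=q(yaw-th),threshold=25); F('th %.2f %s'%(th,hit))
        if hit: break
arm.sleep(.3); F('end')
snap('wrist','w3.png'); snap('side','side3.png'); snap('top','top3.png')
a=[cv2.resize(cv2.imread('pics/w3.png'),(400,300)),cv2.resize(cv2.imread('pics/side3.png')[125:245,220:380],(400,300),interpolation=cv2.INTER_CUBIC)]
cv2.imwrite('pics/c3.png',np.hstack(a))
E
```

```text
hinge [ 0.44816228 -0.23432694]
drawn False [ 0.4283 -0.3394  0.165 ] [-0.3  0.1 -1.3] 0.0173 14.84
th 0.09 False [ 0.4195 -0.338   0.1651] [ 0.7  0.2 -2.4] 0.0174 15.18
th 0.17 False [ 0.4107 -0.3352  0.1651] [ 1.9  0.6 -0.3] 0.0172 15.53
th 0.26 False [ 0.4021 -0.3316  0.1651] [ 2.5  0.6 -1.6] 0.018 15.87
th 0.35 False [ 0.3938 -0.3272  0.1652] [ 1.9 -1.8 -0.5] 0.0171 16.21
th 0.44 False [ 0.386  -0.3221  0.1652] [ 2.8 -1.9 -2. ] 0.0173 16.55
th 0.52 False [ 0.3786 -0.3163  0.1652] [ 3.2 -1.6 -1.3] 0.0175 16.89
end [ 0.3784 -0.3161  0.165 ] [ 4.6 -1.9 -1.6] 0.0176 17.19
```

View pics/c3.png

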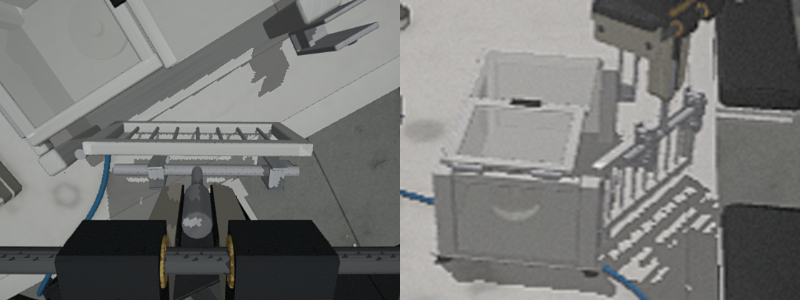

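The gate stands ajar: in the wrist view its top rail is square to the tool at (200,148), with the knob held at (197,215), and the hatch is still shut. I'll measure the gate angle from depth.

```bash
python3 - <<'E'
from h import *
d=np.load('pics/w3.png.npy'); T=np.eye(4); T[:3,:3]=R.from_quat(monitor.current_tcp_rot()).as_matrix(); T[:3,3]=monitor.current_ee_pos()
W=cloud('wrist',d,T@viewer.camera_model('wrist')['hand_eye'])
def ang(rows,cols,z0,z1,n):
    w=W[rows[0]:rows[1],cols[0]:cols[1]].reshape(-1,3); w=w[(w[:,2]>z0)&(w[:,2]<z1)]
    v=np.linalg.svd(w[:,:2]-w[:,:2].mean(0),full_matrices=False)[2][0]; print(n,len(w),w.min(0).round(3),w.max(0).round(3),'deg',np.degrees(np.arctan2(v[1],v[0]))%180)
ang((200,220),(120,440),.09,.14,'gate rail')
w=W[:170,:250].reshape(-1,3); w=w[(w[:,2]>.11)&(w[:,2]<.132)]
print('roof',cv2.minAreaRect(w[:,:2].astype(np.float32)))
for n in('top','side'):
    for l in('jar','bottle','parts_tub','loupe','flap'): print(n,l,[(np.round(r['at'],3).tolist(),round(r['conf'],2)) for r in models.spot_in(n,l)[:1]])
print(monitor.current_t())
E
```

```text
gate rail 5847 [ 0.338 -0.411  0.091] [ 0.447 -0.233  0.118] deg 58.75757264328553
roof ((0.49549272656440735, -0.28883811831474304), (0.1402251124382019, 0.08531361818313599), 59.25347137451172)
top jar [([0.451, 0.088, 0.026], 0.2)]
top bottle [([0.391, 0.07, 0.056], 0.59)]
top parts_tub [([0.565, 0.1, 0.002], 0.77)]
top loupe [([0.449, 0.085, 0.027], 0.67)]
top flap [([0.53, -0.276, 0.127], 0.59)]
side jar []
side bottle [([0.392, 0.08, 0.05], 0.75)]
side parts_tub [([0.568, 0.096, 0.007], 0.75)]
side loupe [([0.453, 0.101, 0.026], 0.6)]
side flap [([0.377, -0.306, 0.121], 0.65)]
17.8417
```

The rail lies at 58.8° against about 89° when shut, so the gate is open about 30°. The bystanders haven't moved and the hatch is shut.

```bash
python3 -c "
from h import *
print(arm.sign_off())"
```

```text
the job is handed in; nothing more can be done
None
```

I shut the hatch, lifted the bolt over the lip and drew it clear, then swung the gate to about 30° (measured from depth) and handed in after about 18 s, still gripping the knob. The bystanders had not moved; I did not re-measure the dish behind the shut hatch, but nothing touched it.

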